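# Load the sharpening stone into its sprung holder

### The job

Load the white sharpening stone into the stone holder: tip one end down into the sprung red jaw, push the jaw back with it just far enough, and rock the other end down past the fixed black jaw until the stone drops flat between the jaws, then press it fully home on its seat and let go. The stone is brittle: feel your way, keep pushes and presses gentle and never drop it, and leave the brown stone, the chisel, the honing guide and the spray bottle where they are.

Things in the scene. Friction and masses are not known exactly. Their poses are not given: they have to be found in the camera images.
- white_stone: the white sharpening stone to load: a plain block 150 x 50 x 25 mm, 0.3 to 0.55 kg, lying loose and flat on the bench. Origin at the centre of its underside, x along its 150 mm length, y across, z up; both ends alike. Brittle: it chips if pressed or knocked on the seat or the fixed jaw with more than 40 N, or on the sprung jaw with more than 18 N
- brown_stone: a brown stone of the same size, lying flat on the bench; not to be moved; same origin and axes
- holder: the stone holder on its plywood board (330 x 120 x 12 mm), fixed to the bench. Origin at the board's underside, below the middle of the seated stone; x along the stone's length, from the sprung red jaw to the fixed black jaw, z up. Both jaws are smooth nylon, 70 mm wide, tops 40 mm above the bench with square edges: a stone laid straight down rests on top of them
- seat_pad: the seat, a black rubber pad 145 x 46 mm that fills the floor between the jaws, its top 30 mm above the bench. Origin on its top, at holder x = 0, y = 0: the middle of the stone's underside comes here when home; axes as the holder. Above it the stone's sides are open to fingers from x = -50 to +58 mm
- fixed_jaw: the fixed black jaw; origin at the foot of its upright face, midway across, at seat height, x = +75 mm of the holder. Two cheeks on each jaw guide the stone's sides, 52.5 mm apart (1.25 mm spare each side), reaching 15 mm (fixed jaw) or 13 mm (sprung jaw) inwards from its face; their tops flare outwards between heights 40 and 47 mm
- jaw_face (a point): foot of the sprung red jaw's upright face, midway across, at seat height; moves with the jaw; x = -71 mm of the holder at rest; axes as the holder
- jaw (a joint): travel of the sprung red jaw away from the fixed one, m: 0 at rest, 0.006 at its hard stop. At rest the jaws stand 146 mm apart, 4 mm less than the stone, so the jaw must go back about 4.5 mm to let the stone down; it reads about 0.004 with the stone home. Springs push it with 3 N at rest plus 2 N per mm (12 N at 4.5 mm, 15 N at the stop)
- chisel: a wooden-handled bench chisel lying on the bench, about 270 x 27 x 25 mm; origin at its middle on the bench, x towards the blade; not to be moved
- honing_guide: a small metal honing guide, about 45 x 95 x 30 mm, standing on the bench; not to be moved
- spray_bottle: a green water spray bottle, 68 mm across and 170 mm tall, upright on the bench; origin at the centre of its base; not to be moved
Things that resemble listed ones, but are neither listed nor needed, are in the scene too. Several things look just like the white_stone: the one meant starts nearest to the robot's base.

How it is judged:
By the outcome, as a careful person would: the job done as asked, in the order asked, and still so for the second after the job is handed in, with the robot touching nothing.
It also fails if it takes over 72 s, if anything falls off the work surface, if the arm or the gripper's body presses on something with over 40 N, if the wrist force passes 120 N, or if a joint passes its speed limit or range.

### The arm

A 6-joint arm with a two-finger parallel gripper is mounted at the origin on the work surface. World frame = base frame: x ahead of the robot, y to its left, z up, the work surface at z = 0. Lengths are in mm, angles in rad, forces in N, time in s.
With the tool pointing down it reaches from about 400 to 925 mm from the base axis. Payload 12.5 kg.
Tool frame: the origin (TCP) lies midway between the tips of the shut fingers; the grasp point (between the pads) lies 19 mm behind it; z points along the fingers, y is the direction in which the jaws open and shut (so a half turn about z gives the same grasp; the last joint's range is limited). The gripper opens to 95 mm and grips with 3 to 60 N. Pads are 20 mm wide; open, the fingers measure 119 mm over their backs; the gripper's body (75 mm by 180 mm) begins 59 mm behind the grasp point.
Start: joints at [-1.439, 0.491, 1.559, -0, 1.092, -0.106], TCP at [147.25, -607.424, 214.661] pointing down, gripper open.
Joint ranges: [-3.1, 3.1], [-0.84, 2.19], [0.05, 2.79], [-1.13, 4.28], [0.06, 2.93], [-2.69, 2.69]. Speed limits (rad/s): [2.22, 2.22, 2.79, 3.14, 3.14, 3.14].

### API

Orientations are given as [roll, pitch, yaw] about the fixed x, y, z axes, in that order (R = Rz(yaw) Ry(pitch) Rx(roll)).
In Python, from cell import * gives the robot as it stands. The module is installed in compiled form; this text tells all that it offers.
- The arm moves only by the tool carry_out, never from a script. Its argument "moves" is a list of rows, each an object of numbers: "dx", "dy", "dz": the shift along the tool's x, y, z in m; "twist": the turn about the tool's z in degrees. A call has 1 to 5 rows; each row is the pose to reach, as a shift and turn from the pose commanded when the call began, along the tool's axes at that moment; what a row does not reach only later rows make up. A row lasts 1/10 s, in which the tool goes at most 50 mm and 8.59 degrees, less where a joint would pass 70% of its speed; a pose out of reach is approached as far as the arm can. A call with a gripper value outside its range is refused whole. "grip" is the finger opening in m, from 0 to 0.0951, set as the call begins (left out, the last holds). The fingers move at their own pace and stop on an object; the grip force is fixed at half the most. Time passes only in rows, so rows that repeat a pose let the fingers close. It gives the time, the measured TCP pose, the force and the opening at its end, in the units of the state.
- state(): the state, without advancing time (a new reading comes with each control period).
- read_camera(name): name is "scene" or "top" or "wrist"; returns (picture, depth): 384x512x3 uint8, red, green, blue; 384x512 float32, mm along the optical axis (not along the pixel's ray), 0 where there is no reading.
- camera_info(name): a dict with "mtx" (3x3 intrinsics, pixels), "dist_coeffs" ([k1, k2, p1, p2, k3] as OpenCV has them; the pictures are not rectified), "R" (3x3) and "t" (3): a world point X has camera coordinates R X + t. Camera axes: x right, y down, z forward; pixel columns grow to the right and rows downward; lengths in mm; the calibration is good to about 2 mm. A picture is of the moment at which its call begins: read the wrist's pose just before it. camera_info takes no time and is no camera call; for the wrist camera it gives the pose at the moment of the call.
- job_done(): hands the job in, once; it reports no verdict.
The state is a dict: "t": time; "joints": joint angles; "qvel": joint speeds; "tau": joint torques, N m; "eef_pos": TCP position; "tcp_rot": TCP orientation; "ft_force": force on the tool from outside, world axes, zero at the start; "moment": the same for the moment, N m; "opening": opening from 0.0 (shut) to 1.0 (fully open).
Only numpy, scipy, OpenCV 4.12 (cv2) and the standard library are available. Lean on these libraries where they do the work, as an engineer would, in place of code of your own. Each camera call takes 0.05 s, during which the arm holds its last target. There are 200 camera calls.

## Working session

There is one attempt and no reset: what is moved stays moved. The work goes in short steps, Python scripts to look and compute and a tool call to move; the robot and the scene stay as the last step left them, time stands still between calls to the robot, and variables do not carry over. Pictures are saved under pics/ and viewed, about 8 in all and at most 12, crops included, and the job is handed in when it is done.

Besides the shell and the picture viewer there is one more tool, called after "Emit:" as name(argument=value, ...) on one line, values as JSON. carry_out: Moves the arm, as the interface text tells. Its arguments: {"type":"object","properties":{"moves":{"type":"array","items":{"type":"object","properties":{"dx":{"type":"number"},"dy":{"type":"number"},"dz":{"type":"number"},"twist":{"type":"number"}}}},"grip":{"type":"number"}},"required":["moves"]}

```bash
mkdir -p pics; python3 - <<'E'
from cell import *
import cv2,numpy as np
for n in("scene","top"):
    p,d=read_camera(n); cv2.imwrite(f"pics/{n}0.png",p[:,:,::-1]); np.savez(f"{n}0.npz",p=p,d=d)
    i=camera_info(n); print(n,{k:np.round(v,3).tolist() for k,v in i.items()})
print(state())
E
```

```text
scene {'mtx': [[367.628, 0.0, 256.07], [0.0, 367.628, 185.954], [0.0, 0.0, 1.0]], 'dist_coeffs': [-0.019, 0.0, 0.0, 0.0, 0.0], 'R': [[-0.57, 0.821, 0.002], [0.71, 0.494, -0.502], [-0.413, -0.285, -0.865]], 't': [350.011, -363.71, 1490.036]}
top {'mtx': [[426.507, 0.0, 257.472], [0.0, 426.507, 190.233], [0.0, 0.0, 1.0]], 'dist_coeffs': [-0.154, 0.0, 0.0, 0.0, 0.0], 'R': [[-0.021, -1.0, -0.009], [-0.997, 0.021, -0.077], [0.077, 0.008, -0.997]], 't': [8.712, 554.668, 1230.052]}
{'t': 0.1, 'joints': array([-1.43863164e+00,  4.91515721e-01,  1.55934847e+00, -2.05469975e-05,
        1.09171815e+00, -1.05585809e-01]), 'qvel': array([-0.0008339 , -0.00216028, -0.00277962,  0.00075353,  0.00054005,
       -0.00027918]), 'tau': array([ 2.76505518e-03, -6.13622618e+01, -2.58605754e+01,  6.94230641e-02,
        4.70344350e-02, -5.77543142e-05]), 'eef_pos': array([ 147.19747469, -607.2132322 ,  214.12376355]), 'tcp_rot': array([-3.14060656e+00, -8.61792578e-05,  2.37759932e-01]), 'ft_force': array([-0.86409573,  0.07237043, -0.67230526]), 'moment': array([ 0.04465183,  0.00647716, -0.02581663]), 'opening': 0.9975301093382934}
```

View pics/top0.png

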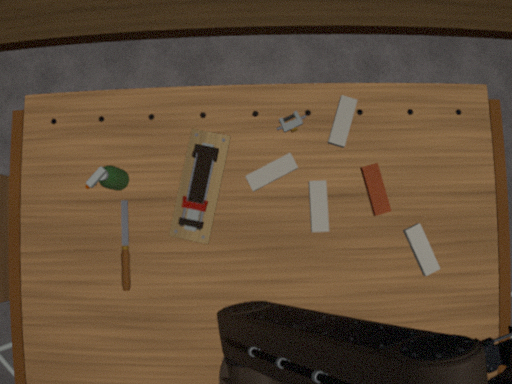

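View pics/scene0.png

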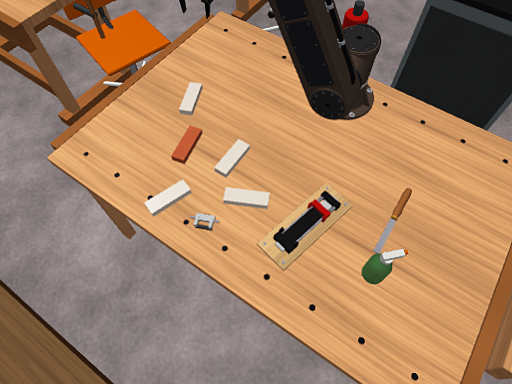

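Top view: white stones at about (422,249), (319,206), (272,171) and (343,121). The holder is at (200,187), with its red jaw at (195,204) and black fixed jaw at (207,152). Next I'll measure the stones and the holder.

```bash
cat > h.py <<'E'
from cell import *
import cv2,numpy as np
def ray(info,uv,z):
    uv=np.asarray(uv,float).reshape(-1,1,2)
    n=cv2.undistortPoints(uv,info["mtx"],np.array(info["dist_coeffs"]))[:,0]
    R=np.array(info["R"]);c=-R.T@np.array(info["t"])
    d=np.c_[n,np.ones(len(n))]@R
    return c+d*((z-c[2])/d[:,2])[:,None]
def proj(info,X):
    R=np.array(info["R"])
    return cv2.projectPoints(np.asarray(X,float).reshape(-1,1,3),cv2.Rodrigues(R)[0],np.array(info["t"],float),info["mtx"],np.array(info["dist_coeffs"]))[0][:,0]
def blobs(mask,info,z,amin=100):
    cs,_=cv2.findContours(mask.astype(np.uint8),cv2.RETR_EXTERNAL,cv2.CHAIN_APPROX_NONE)
    out=[]
    for c in cs:
        if cv2.contourArea(c)<amin: continue
        P=ray(info,c[:,0]+0.0,z)[:,:2].astype(np.float32)
        (x,y),(w,h),a=cv2.minAreaRect(P)
        if w<h: w,h,a=h,w,a+90
        a=(a+90)%180-90
        out.append((cv2.boundingRect(c),round(x,1),round(y,1),round(w,1),round(h,1),round(a,2)))
    return out
def white(p):
    h=cv2.cvtColor(p,cv2.COLOR_RGB2HSV);return (h[...,1]<45)&(h[...,2]>125)
def red(p):
    h=cv2.cvtColor(p,cv2.COLOR_RGB2HSV);return ((h[...,0]<6)|(h[...,0]>174))&(h[...,1]>200)&(h[...,2]>90)
E
python3 - <<'E'
from h import *
for n in("top","scene"):
    f=np.load(n+"0.npz");p=f["p"];i=camera_info(n)
    print(n)
    for b in blobs(white(p),i,25): print(b,round(float(np.hypot(b[1],b[2]))))
    print("red",blobs(red(p),i,40,20))
h=cv2.cvtColor(np.load("top0.npz")["p"],cv2.COLOR_RGB2HSV)
i=camera_info("top")
print(np.round(ray(i,[[195,204],[207,152],[193,129],[230,136],[208,243],[171,234]],12)))
for q in [(249,422),(206,319),(180,200),(204,195),(137,210),(215,250)]: print(h[q])
E
```

```text
top
((406, 224, 34, 52), 368.4, -488.9, 147.8, 48.8, 23.08) 612
((310, 181, 19, 51), 505.0, -181.3, 148.0, 48.4, 1.53) 537
((246, 153, 51, 38), 608.9, -44.7, 148.1, 48.8, -63.73) 611
((330, 96, 27, 50), 759.2, -262.2, 147.1, 47.8, -17.71) 803
red [((183, 200, 23, 11), 517.2, 182.0, 64.9, 23.3, 78.38)]
scene
((380, 249, 25, 15), 523.6, 446.1, 81.8, 36.2, -43.94) 688
((373, 218, 23, 35), 473.3, 396.7, 132.9, 18.8, 1.02) 618
((191, 213, 28, 15), 756.7, -105.0, 90.3, 42.3, -67.22) 764
((224, 188, 46, 18), 609.3, -43.5, 148.4, 52.2, -63.15) 611
((145, 180, 45, 34), 758.7, -261.5, 149.1, 55.0, -18.18) 803
((215, 140, 34, 35), 505.5, -180.0, 151.1, 51.5, 1.76) 537
((488, 119, 24, 23), -180.4, 571.3, 106.7, 83.2, 15.25) 599
((179, 82, 23, 30), 368.8, -487.0, 151.8, 49.5, 23.63) 611
((0, 64, 358, 320), 1010.6, -407.5, 1790.7, 506.3, 81.37) 1090
((9, 46, 30, 25), 598.6, -1212.0, 203.0, 48.3, 88.07) 1352
((37, 25, 70, 72), 475.0, -1073.0, 499.8, 155.2, 69.81) 1173
((71, 15, 24, 15), 286.3, -1193.2, 124.4, 71.9, -88.51) 1227
((363, 0, 64, 86), -438.3, -45.7, 644.4, 275.3, 8.48) 441
((334, 0, 22, 24), -473.4, -231.3, 175.1, 102.3, 35.38) 527
((106, 0, 100, 42), 32.4, -988.1, 455.7, 314.1, -82.79) 989
red [((309, 200, 21, 19), 517.3, 181.5, 71.7, 30.3, 76.61), ((342, 8, 26, 20), -425.6, -167.1, 151.3, 103.0, 19.76)]
[[518. 183.  12.]
 [673. 146.  12.]
 [745. 188.  12.]
 [720.  76.  12.]
 [403. 146.  12.]
 [431. 256.  12.]]
[ 25  24 141]
[ 21  29 142]
[  6 101  38]
[  1 199 114]
[ 20 104 128]
[ 14 117 126]
```

Emit:
carry_out(moves=[{"dx":0.04,"dy":-0.029,"twist":4},{"dx":0.08,"dy":-0.058,"twist":8},{"dx":0.12,"dy":-0.088,"twist":12},{"dx":0.16,"dy":-0.118,"twist":12},{"dx":0.2,"dy":-0.147,"twist":12}])

```text
schema error: expected keys dx, dy, dz, twist
```

```bash
cat >> h.py <<'E'
def go(x,y,z,yaw):
    s=state();p=s["eef_pos"];w=s["tcp_rot"][2]
    d=np.array([x,y])-p[:2];c,n=np.cos(w),np.sin(w)
    tw=-((yaw-np.degrees(w)+90)%180-90)
    print("t %.1f"%s["t"],np.round(p,1),"yaw %.2f"%np.degrees(w),"F",np.round(s["ft_force"],1),"M",np.round(s["moment"],2),"op %.4f"%s["opening"])
    print("dx %.1f dy %.1f dz %.1f twist %.2f"%(d@[c,n],d@[n,-c],p[2]-z,tw))
E
python3 -c "
from h import *
go(505,-181,200,1.6);print(state()['tcp_rot'])"
```

```text
t 0.1 [ 147.2 -607.2  214.1] yaw 13.62 F [-0.9  0.1 -0.7] M [ 0.04  0.01 -0.03] op 0.9975
dx 448.1 dy -330.0 dz 14.1 twist 12.02
[-3.14060656e+00 -8.61792578e-05  2.37759932e-01]
```

Emit:
carry_out(moves=[{"dx":0.04,"dy":-0.029,"dz":0,"twist":4},{"dx":0.08,"dy":-0.058,"dz":0,"twist":8},{"dx":0.12,"dy":-0.088,"dz":0,"twist":12},{"dx":0.16,"dy":-0.118,"dz":0,"twist":12},{"dx":0.2,"dy":-0.147,"dz":0,"twist":12}])

```text
t: 0.6
eef_pos: [307.8, -415.7, 214.5]
tcp_rot: [-3.141, 0.0, 0.028]
ft_force: [1.4, -0.9, 0.4]
opening: 0.999
```

```bash
python3 -c "
from h import *
go(505,-181,200,1.6)"
```

```text
t 0.6 [ 307.8 -415.7  214.5] yaw 1.59 F [ 1.4 -0.9  0.4] M [-0.01 -0.01  0.01] op 0.9988
dx 203.7 dy -229.1 dz 14.5 twist -0.01
```

Emit:
carry_out(moves=[{"dx":0.034,"dy":-0.036,"dz":0,"twist":0},{"dx":0.068,"dy":-0.073,"dz":0,"twist":0},{"dx":0.1,"dy":-0.11,"dz":0,"twist":0},{"dx":0.132,"dy":-0.147,"dz":0,"twist":0},{"dx":0.164,"dy":-0.184,"dz":0,"twist":0}])

```text
t: 1.1
eef_pos: [466.6, -227.0, 214.6]
tcp_rot: [-3.142, 0.0, 0.028]
ft_force: [0.1, -1.3, -0.1]
opening: 0.998
```

Emit:
carry_out(moves=[{"dx":0.028,"dy":-0.032,"dz":0,"twist":0},{"dx":0.04,"dy":-0.045,"dz":0,"twist":0},{"dx":0.04,"dy":-0.045,"dz":0,"twist":0}])

```text
t: 1.4
eef_pos: [505.4, -180.9, 214.3]
tcp_rot: [-3.141, 0.0, 0.032]
ft_force: [-1.1, 0.3, -0.3]
opening: 1.001
```

```bash
python3 - <<'E'
from h import *
go(505,-181,200,1.6)
i=camera_info("wrist");p,d=read_camera("wrist");np.savez("w1.npz",p=p,d=d);cv2.imwrite("pics/w1.png",p[:,:,::-1])
R=np.array(i["R"]);print("cam",-R.T@i["t"],R.round(3).tolist(),i["mtx"][0],i["dist_coeffs"])
for b in blobs(white(p),i,25,500): print(b)
E
```

```text
t 1.4 [ 505.4 -180.9  214.3] yaw 1.81 F [-1.1  0.3 -0.3] M [ 0.12  0.03 -0.01] op 1.0014
dx -0.4 dy 0.1 dz 14.3 twist 0.21
cam [ 579.66759753 -179.26455068  384.16095305] [[0.031, -1.0, -0.002], [-0.965, -0.031, 0.259], [-0.259, -0.006, -0.966]] [332.72840074   0.         256.00572984] [-0.0531152  0.         0.         0.         0.       ]
((234, 101, 47, 134), 506.1, -181.1, 149.1, 49.1, 1.34)
((56, 12, 149, 110), 610.2, -45.5, 151.8, 50.5, -63.57)
```

View pics/w1.png

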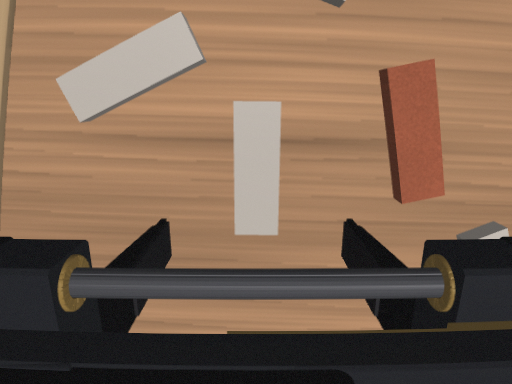

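The wrist view shows the target stone centred at (257,168), with a finger on each side. It measures 149x49 at (506,-181), which agrees with the top and scene cameras. Descending.

Emit:
carry_out(moves=[{"dx":0.0005,"dy":0,"dz":0.048,"twist":0.2},{"dx":0.0005,"dy":0,"dz":0.096,"twist":0.2},{"dx":0.0005,"dy":0,"dz":0.144,"twist":0.2},{"dx":0.0005,"dy":0,"dz":0.18,"twist":0.2},{"dx":0.0005,"dy":0,"dz":0.2,"twist":0.2}])

```text
t: 1.95
eef_pos: [503.0, -183.4, 11.8]
tcp_rot: [-3.14, 0.003, 0.023]
ft_force: [1.0, -0.5, 0.6]
opening: 0.996
```

Emit:
carry_out(moves=[{"dx":0,"dy":0,"dz":0.005,"twist":0},{"dx":0,"dy":0,"dz":0.01,"twist":0},{"dx":0,"dy":0,"dz":0.01,"twist":0}])

```text
t: 2.25
eef_pos: [505.0, -183.4, 5.1]
tcp_rot: [3.141, -0.001, 0.024]
ft_force: [-0.3, 0.6, -0.1]
opening: 0.999
```

Emit:
carry_out(grip=0.04, moves=[{"dx":0,"dy":0,"dz":0,"twist":0},{"dx":0,"dy":0,"dz":0,"twist":0},{"dx":0,"dy":0,"dz":0,"twist":0},{"dx":0,"dy":0,"dz":0,"twist":0},{"dx":0,"dy":0,"dz":0,"twist":0}])

```text
t: 2.75
eef_pos: [505.0, -182.7, 4.8]
tcp_rot: [3.141, -0.0, 0.025]
ft_force: [-0.0, -0.3, -0.9]
opening: 0.633
```

Emit:
carry_out(moves=[{"dx":0,"dy":0,"dz":0,"twist":0},{"dx":0,"dy":0,"dz":0,"twist":0},{"dx":0,"dy":0,"dz":0,"twist":0},{"dx":0,"dy":0,"dz":0,"twist":0}])

```text
t: 3.15
eef_pos: [504.8, -182.5, 4.7]
tcp_rot: [-3.141, 0.0, 0.025]
ft_force: [-0.6, 3.7, 2.9]
opening: 0.522
```

Emit:
carry_out(moves=[{"dx":0,"dy":0,"dz":-0.005,"twist":0},{"dx":0,"dy":0,"dz":-0.02,"twist":0},{"dx":0,"dy":0,"dz":-0.05,"twist":0},{"dx":0,"dy":0,"dz":-0.1,"twist":0},{"dx":0,"dy":0,"dz":-0.12,"twist":0}])

```text
t: 3.65
eef_pos: [505.7, -183.3, 128.1]
tcp_rot: [3.139, -0.003, 0.025]
ft_force: [0.8, -0.7, -5.9]
opening: 0.522
```

```bash
python3 - <<'E'
from h import *
go(590,165,125,-12)
E
```

```text
t 3.6 [ 505.7 -183.3  128.1] yaw 1.42 F [ 0.8 -0.7 -5.9] M [0.   0.01 0.01] op 0.5219
dx 92.9 dy -346.1 dz 3.1 twist 13.42
```

Emit:
carry_out(moves=[{"dx":0,"dy":-0.044,"dz":-0.018,"twist":4},{"dx":0,"dy":-0.088,"dz":-0.036,"twist":8},{"dx":0,"dy":-0.132,"dz":-0.054,"twist":13.4},{"dx":0,"dy":-0.176,"dz":-0.072,"twist":13.4},{"dx":0.003,"dy":-0.22,"dz":-0.088,"twist":13.4}])

```text
t: 4.15
eef_pos: [501.7, 38.7, 213.5]
tcp_rot: [3.141, 0.0, -0.21]
ft_force: [1.4, -0.1, -5.7]
opening: 0.525
```

Emit:
carry_out(moves=[{"dx":0.005,"dy":-0.03,"dz":0,"twist":0},{"dx":0.005,"dy":-0.04,"dz":0,"twist":0},{"dx":0.005,"dy":-0.04,"dz":0,"twist":0},{"dx":0.005,"dy":-0.04,"dz":0,"twist":0}])

```text
t: 4.55
eef_pos: [515.2, 74.6, 212.1]
tcp_rot: [3.141, 0.001, -0.209]
ft_force: [-0.9, 0.8, -4.9]
opening: 0.524
```

```bash
python3 - <<'E'
from h import *
go(590,165,125,-12)
i=camera_info("wrist");p,d=read_camera("wrist");np.savez("w2.npz",p=p,d=d);cv2.imwrite("pics/w2.png",cv2.resize(p[:,:,::-1],(800,600)))
print("red",blobs(red(p),i,40,100)); print("white",blobs(white(p),i,25,500))
import pickle;pickle.dump(i,open("w2.pkl","wb"))
E
```

```text
t 4.5 [515.2  74.6 212.1] yaw -11.98 F [-0.9  0.8 -4.9] M [0.01 0.   0.03] op 0.5243
dx 54.4 dy -104.0 dz 87.1 twist 0.02
red []
white [((208, 299, 97, 32), 337.6, 112.6, 118.9, 45.4, 78.05), ((149, 206, 31, 20), 487.3, 188.1, 34.3, 22.9, 78.21), ((177, 59, 10, 116), 587.5, 139.9, 119.4, 6.0, -12.66), ((199, 0, 227, 269), 546.5, 43.6, 347.7, 184.8, -35.14)]
```

View pics/w2.png

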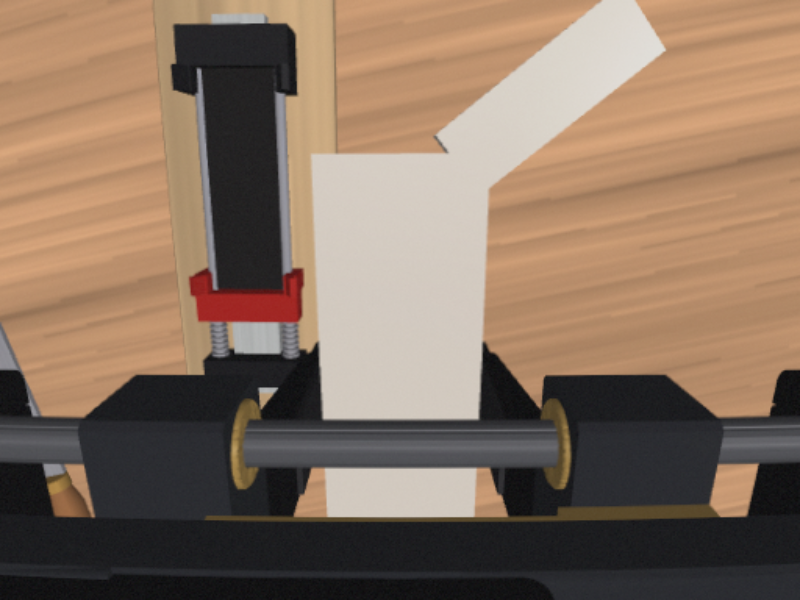

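The wrist view (scaled 1.5625x) shows the held stone at (400,330). The holder is to its left: fixed jaw at (235,50), red jaw at (248,300), and the pad between two grey rails. I'll measure edges along image rows and columns.

```bash
python3 - <<'E'
from h import *
import pickle
i=pickle.load(open("w2.pkl","rb"));p=np.load("w2.npz")["p"]
h=cv2.cvtColor(p,cv2.COLOR_RGB2HSV);V=h[...,2].astype(float)
# pad edges: dark between rails, subpixel at half level
L=[];Rr=[]
def sub(row,a,b,lev):
    for k in range(a,b,1 if b>a else -1):
        j=k+(1 if b>a else -1)
        if (row[k]-lev)*(row[j]-lev)<=0 and row[k]!=row[j]: return k+(lev-row[k])/(row[j]-row[k])*(j-k)
for v in range(66,172,4):
    c=int(152+(v-66)*0.04); r=V[v]; lev=70
    L.append((sub(r,c,c-40,lev),v));Rr.append((sub(r,c,c+40,lev),v))
A=ray(i,L,30)[:,:2];B=ray(i,Rr,30)[:,:2]
for P in(A,B):
    m,c=np.polyfit(P[:,0],P[:,1],1);print("yaw",np.degrees(np.arctan(m)),"y@590",m*590+c,"res",np.std(P[:,1]-m*P[:,0]-c))
print("pad width",np.linalg.norm(((A-B)),axis=1).round(1)[[0,10,20]])
rm=((h[...,0]<8)|(h[...,0]>172))&(h[...,1]>150)&(V>40)
ys,xs=np.nonzero(rm[:,100:215]);xs+=100;print("red bbox",xs.min(),xs.max(),ys.min(),ys.max())
for v in range(170,208,3):
    q=xs[ys==v]
    if len(q): print(v,q.min(),q.max(),len(q),V[v,158])
print("col V u=150",[(v,int(V[v,150])) for v in range(10,60,1)])
print("col V u=158",[(v,int(V[v,158]),int(h[v,158,1])) for v in range(175,210,1)])
for v in (20,30,38,46,54,57): print(v,[(int(u),int(V[v,u])) for u in range(104,196,1) if abs(V[v,u]-V[v,u-1])>12])
E
```

```text
yaw -12.598474789139738 y@590 189.38002680244009 res 0.13174212190976922
yaw -12.662133609001662 y@590 142.22018152026223 res 0.10748177763381739
pad width [45.8 46.5 46.1]
red bbox 121 193 172 205
173 129 192 9 37.0
176 124 193 23 34.0
179 121 193 28 40.0
182 122 193 27 33.0
185 122 192 60 75.0
188 122 192 71 137.0
191 126 192 67 161.0
194 126 192 67 161.0
197 126 192 67 162.0
200 126 192 67 161.0
203 127 191 65 161.0
col V u=150 [(10, 181), (11, 181), (12, 180), (13, 181), (14, 155), (15, 81), (16, 40), (17, 37), (18, 39), (19, 38), (20, 40), (21, 40), (22, 36), (23, 39), (24, 39), (25, 37), (26, 40), (27, 38), (28, 41), (29, 40), (30, 38), (31, 40), (32, 40), (33, 40), (34, 40), (35, 37), (36, 39), (37, 39), (38, 36), (39, 39), (40, 39), (41, 34), (42, 18), (43, 28), (44, 37), (45, 34), (46, 32), (47, 36), (48, 36), (49, 35), (50, 38), (51, 35), (52, 33), (53, 39), (54, 34), (55, 33), (56, 33), (57, 36), (58, 35), (59, 38)]
col V u=158 [(175, 35, 15), (176, 34, 8), (177, 38, 13), (178, 38, 7), (179, 40, 26), (180, 39, 20), (181, 36, 7), (182, 33, 15), (183, 35, 15), (184, 42, 79),
[... 257 characters left out ...]
, 161, 198), (201, 161, 201), (202, 161, 195), (203, 161, 200), (204, 160, 201), (205, 162, 165), (206, 171, 33), (207, 177, 4), (208, 177, 3), (209, 178, 3)]
20 [(111, 105), (112, 40), (187, 66), (188, 149), (189, 207)]
30 [(112, 40), (189, 145), (190, 199)]
38 [(112, 125), (113, 42), (189, 90), (190, 172), (191, 200)]
46 [(109, 149), (110, 33), (126, 155), (129, 34), (189, 59), (190, 173), (191, 199)]
54 [(109, 155), (110, 101), (111, 27), (126, 85), (127, 157), (129, 111), (130, 37), (175, 56), (177, 32), (180, 39), (181, 52), (185, 33), (190, 179), (191, 202)]
57 [(110, 125), (111, 59), (113, 38), (114, 25), (126, 83), (127, 157), (129, 139), (130, 37), (177, 33), (190, 178), (191, 201)]
```

```bash
python3 - <<'E'
import cv2,numpy as np
p=np.load("w2.npz")["p"][:,:,::-1]
q=np.hstack([cv2.resize(p[5:70,100:200],None,fx=4,fy=4,interpolation=2)[:260],cv2.resize(p[165:230,100:200],None,fx=4,fy=4,interpolation=2)])
q=np.clip((q/255.)**.5*255,0,255).astype(np.uint8);cv2.imwrite("pics/w2c.png",q)
E
```

```text
(no output)
```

View pics/w2c.png

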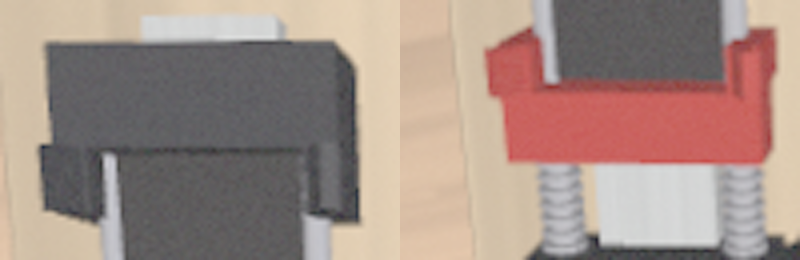

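The crop shows the fixed jaw's inner top edge at native v≈41.5, and the red jaw's inner top edge at v≈187.7, with the face foot at v≈184.5. Next I'll compute the holder frame and check camera bias against the held stone.

```bash
python3 - <<'E'
from h import *
import pickle
i=pickle.load(open("w2.pkl","rb"));p=np.load("w2.npz")["p"];d=np.load("w2.npz")["d"]
a=np.radians(-12.63);ex=np.array([np.cos(a),np.sin(a)]);ey=np.array([-ex[1],ex[0]])
o=np.array([590,165.8])
f=lambda uv,z:[((q[:2]-o)@ex).round(2).tolist() and (round((q[:2]-o)@ex,2),round((q[:2]-o)@ey,2)) for q in ray(i,uv,z)]
print("fixed top edge",f([(150,41.5)],40)); print("red top edge",f([(158,187.7)],40),"foot",f([(158,184.5)],30))
print("red body sides",f([(126-.5,196),(192+.5,196)],40),"black sides",f([(111.7,25),(184.5,25)],40))
# held stone: edges at top plane
s=state();print(s["eef_pos"])
V=cv2.cvtColor(p,cv2.COLOR_RGB2HSV)[...,2].astype(float)
import cv2
Sx=cv2.Sobel(cv2.GaussianBlur(V,(0,0),1),-1,1,0)
Lp=[];Rp=[]
for v in range(130,215,5):
    Lp.append((195+np.argmax(Sx[v,195:215]),v))
    if v>=130:Rp.append((300+np.argmin(Sx[v,300:320]),v))
t=np.array([515.2,74.6]);b=np.radians(-11.98)
tx=np.array([np.cos(b),np.sin(b)]);ty=np.array([-tx[1],tx[0]])
for z in (230,232.5):
    for P in(Lp,Rp):
        Q=ray(i,P,z)[:,:2]-t; X=Q@tx;Y=Q@ty; m,c=np.polyfit(X,Y,1); print(z,"edge Y@0 %.2f @60 %.2f yaw %.2f res %.2f"%(c,c+60*m,np.degrees(np.arctan(m)),np.std(Y-m*X-c)))
    Q=ray(i,[(256,97.9)],z)[0,:2]-t;print("front X",Q@tx,V[95:101,256])
print("depth stone",[d[v,256] for v in(110,150,190)])
c=-np.array(i["R"]).T@np.array(i["t"]);print("cam z",c)
for v in(105,150,200):
    n=cv2.undistortPoints(np.array([[[256.,v]]]),i["mtx"],i["dist_coeffs"])[0,0];print((c+np.array([n[0],n[1],1])*d[v,256]@np.array(i["R"])).round(1))
E
```

```text
fixed top edge [(np.float64(77.27), np.float64(-1.5))]
red top edge [(np.float64(-68.37), np.float64(-0.73))] foot [(np.float64(-67.38), np.float64(2.07))]
red body sides [(np.float64(-78.01), np.float64(35.32)), (np.float64(-77.16), np.float64(-37.37))] black sides [(np.float64(92.51), np.float64(34.9)), (np.float64(92.06), np.float64(-35.46))]
[515.24610345  74.2917756  212.17386308]
230 edge Y@0 29.90 @60 25.43 yaw -4.26 res 1.35
230 edge Y@0 -25.40 @60 -25.32 yaw 0.07 res 0.13
front X 76.04417005843841 [195. 195. 197. 207. 215. 213.]
232.5 edge Y@0 29.50 @60 25.03 yaw -4.26 res 1.33
232.5 edge Y@0 -24.98 @60 -24.91 yaw 0.07 res 0.12
front X 76.01818306942432 [195. 195. 197. 207. 215. 213.]
depth stone [np.float32(145.5598), np.float32(150.68156), np.float32(154.11218)]
cam z [588.00711076  58.97376913 381.92691481]
[586.6  59.4 232.6]
[567.2  63.6 231.6]
[544.2  68.5 232. ]
```

```bash
python3 - <<'E'
from h import *
go(597.27,164.17,90,-12.7)
E
```

```text
t 4.6 [515.2  74.3 212.2] yaw -12.02 F [-0.5  0.3 -5.2] M [ 0.04  0.04 -0.06] op 0.5264
dx 61.5 dy -105.0 dz 122.2 twist 0.68
```

Emit:
carry_out(moves=[{"dx":0.02,"dy":-0.035,"dz":0,"twist":0.7},{"dx":0.04,"dy":-0.07,"dz":0.01,"twist":0.7},{"dx":0.0615,"dy":-0.105,"dz":0.05,"twist":0.7},{"dx":0.0615,"dy":-0.105,"dz":0.09,"twist":0.7},{"dx":0.0615,"dy":-0.105,"dz":0.122,"twist":0.7}])

```text
t: 5.1
eef_pos: [597.3, 164.6, 87.4]
tcp_rot: [3.14, 0.002, -0.222]
ft_force: [0.2, -1.1, -4.8]
opening: 0.524
```

Emit:
carry_out(moves=[{"dx":0,"dy":0,"dz":0,"twist":0},{"dx":0,"dy":0,"dz":0,"twist":0},{"dx":0,"dy":0,"dz":0,"twist":0}])

```text
t: 5.4
eef_pos: [598.7, 164.7, 92.8]
tcp_rot: [-3.141, -0.003, -0.222]
ft_force: [-0.6, 0.6, -3.9]
opening: 0.528
```

```bash
python3 - <<'E'
from h import *
go(597.27,164.17,62,-12.7)
i=camera_info("wrist");p,d=read_camera("wrist")
import pickle;pickle.dump((i,p,d),open("w3.pkl","wb"))
cv2.imwrite("pics/w3.png",cv2.resize(p[:,:,::-1],(800,600)))
E
```

```text
t 5.4 [598.7 164.7  92.8] yaw -12.73 F [-0.6  0.6 -3.9] M [-0.02  0.   -0.01] op 0.5276
dx -1.3 dy 0.8 dz 30.8 twist -0.03
```

View pics/w3.png

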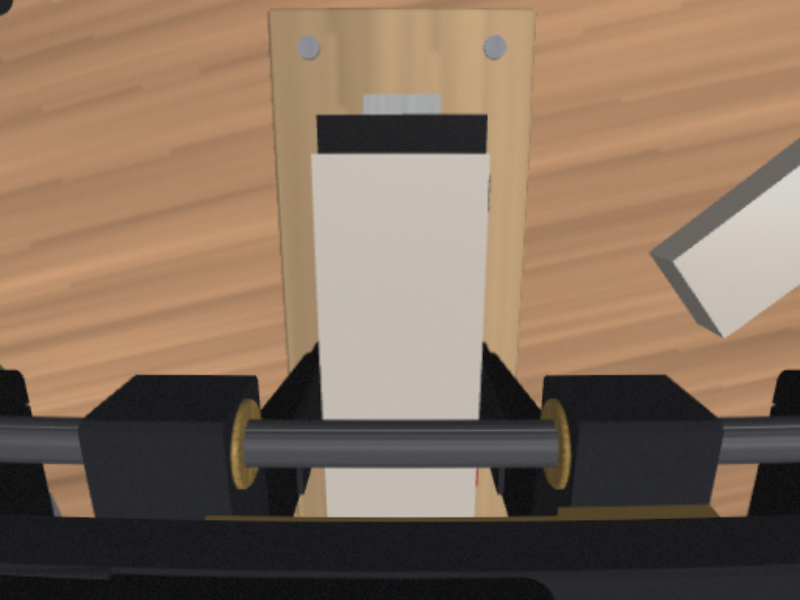

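The view (scaled) shows the stone over the holder, with the fixed jaw's rear top edge at v≈115 (u 318–487) and the board edges at u≈270 and 535. I'll measure the lateral offset of jaw against stone.

```bash
python3 - <<'E'
from h import *
import pickle
i,p,d=pickle.load(open("w3.pkl","rb"))
V=cv2.GaussianBlur(cv2.cvtColor(p,cv2.COLOR_RGB2HSV)[...,2].astype(float),(0,0),.7)
S=cv2.Sobel(V,-1,1,0)
def pk(v,a,b,sg):
    r=sg*S[v,a:b];k=np.argmax(r);k=min(max(k,1),len(r)-2)
    den=r[k-1]-2*r[k]+r[k+1];return a+k+(0.5*(r[k-1]-r[k+1])/den if den else 0)
s=state();t=s["eef_pos"][:2];b=s["tcp_rot"][2];tx=np.array([np.cos(b),np.sin(b)]);ty=np.array([-tx[1],tx[0]])
def line(n,vs,a,b_,sg,z):
    Q=ray(i,[(pk(v,a,b_,sg),v) for v in vs],z)[:,:2]-t;X,Y=Q@tx,Q@ty
    m,c=np.polyfit(X,Y,1);print(n,"Y@mean %.2f (X %.0f) yaw %.2f res %.2f"%(Y.mean(),X.mean(),np.degrees(np.arctan(m)),np.std(Y-m*X-c)))
for z in(40,):
    line("jawL",range(76,96,2),196,212,-1,z);line("jawR",range(76,96,2),304,318,1,z)
line("boardL",range(10,60,3),165,190,1,12);line("boardR",range(10,60,3),330,350,-1,12)
zt=s["eef_pos"][2]+20.3
line("stoneL",range(102,200,4),194,212,1,zt);line("stoneR",range(102,200,4),304,320,-1,zt)
Sy=cv2.Sobel(V,-1,0,1)
q=ray(i,[(256,70+np.argmin(Sy[70:80,256]))],40)[0,:2]-t;print("jaw back X",q@tx)
q=ray(i,[(256,92+np.argmax(Sy[92:105,256]))],zt)[0,:2]-t;print("stone front X",q@tx)
print(s["eef_pos"])
E
```

```text
jawL Y@mean 34.44 (X 85) yaw 0.32 res 0.02
jawR Y@mean -35.43 (X 85) yaw -0.14 res 0.03
boardL Y@mean 57.71 (X 121) yaw 0.23 res 0.06
boardR Y@mean -58.54 (X 121) yaw 0.24 res 0.13
stoneL Y@mean 24.84 (X 53) yaw 0.03 res 0.03
stoneR Y@mean -24.97 (X 53) yaw 0.28 res 0.13
jaw back X 92.5530876624426
stone front X 76.02868043046267
[598.62119954 164.83933409  92.84407085]
```

Emit:
carry_out(moves=[{"dx":-0.001,"dy":0.0007,"dz":0.012,"twist":0},{"dx":-0.001,"dy":0.0007,"dz":0.024,"twist":0},{"dx":-0.001,"dy":0.0007,"dz":0.033,"twist":0},{"dx":-0.001,"dy":0.0007,"dz":0.038,"twist":0},{"dx":-0.001,"dy":0.0007,"dz":0.04,"twist":0}])

```text
t: 5.95
eef_pos: [596.2, 164.8, 49.6]
tcp_rot: [3.141, 0.001, -0.221]
ft_force: [-0.2, -0.6, -4.1]
opening: 0.524
```

Emit:
carry_out(moves=[{"dx":0,"dy":0,"dz":0,"twist":0},{"dx":0,"dy":0,"dz":0,"twist":0},{"dx":0,"dy":0,"dz":0,"twist":0}])

```text
t: 6.25
eef_pos: [596.6, 164.9, 50.9]
tcp_rot: [-3.141, -0.001, -0.221]
ft_force: [0.9, -0.4, -4.8]
opening: 0.526
```

```bash
python3 - <<'E'
from h import *
go(597.27,164.17,46,-12.7)
E
```

```text
t 6.2 [596.6 164.9  50.9] yaw -12.67 F [ 0.9 -0.4 -4.8] M [ 0.05  0.02 -0.05] op 0.5256
dx 0.8 dy 0.5 dz 4.9 twist 0.03
```

```bash
cat > m.py <<'E'
from h import *
def meas(save=None):
    P=[]
    for k in range(3):
        s=state();P.append(np.r_[s["eef_pos"],np.degrees(s["tcp_rot"])]);i=camera_info("wrist");p,d=read_camera("wrist")
    if save: cv2.imwrite(save,cv2.resize(p[:,:,::-1],(800,600)))
    V=cv2.GaussianBlur(cv2.cvtColor(p,cv2.COLOR_RGB2HSV)[...,2].astype(float),(0,0),.7)
    S=cv2.Sobel(V,-1,1,0);Sy=cv2.Sobel(V,-1,0,1)
    t=P[-1][:2];b=np.radians(P[-1][5]);tx=np.array([np.cos(b),np.sin(b)]);ty=np.array([-tx[1],tx[0]])
    print(np.round(P,2).tolist())
    def line(n,vs,a,b_,sg,z):
        Q=ray(i,[(a+np.argmax(sg*S[v,a:b_]),v) for v in vs],z)[:,:2]-t;X,Y=Q@tx,Q@ty
        m,c=np.polyfit(X,Y,1);print(n,"Y %.2f (X %.0f) yaw %.2f res %.2f"%(Y.mean(),X.mean(),np.degrees(np.arctan(m)),np.std(Y-m*X-c)))
    zt=P[-1][2]+20.3
    line("boardL",range(10,60,2),165,205,1,12);line("boardR",range(10,60,2),310,350,-1,12)
    line("stoneL",range(105,200,2),194,212,1,zt);line("stoneR",range(105,200,2),304,320,-1,zt)
    line("jawL",range(82,95,1),194,215,-1,40);line("jawR",range(82,95,1),300,318,1,40)
    for n,a,c,sg,z in(("jaw back",60,90,-1,40),("stone front",92,105,1,zt)):
        v=a+np.argmax(sg*Sy[a:c,256]);print(n,v,((ray(i,[(256,v)],z)[0,:2]-t)@tx).round(2))
E
python3 -c "
from m import *
meas('pics/w4.png')
import pickle
i=pickle.load(open('w2.pkl','rb'));q=ray(i,[(150,14.9),(150,41.5)],40);print('jaw thick',np.linalg.norm(q[0]-q[1]))"
```

```text
[[596.64, 164.88, 50.95, -179.99, -0.03, -12.67], [596.66, 164.87, 50.96, -179.99, -0.04, -12.67], [596.6, 164.86, 50.92, -179.99, -0.03, -12.67]]
boardL Y 35.18 (X 113) yaw 9.31 res 3.25
boardR Y -36.68 (X 113) yaw -2.37 res 0.73
stoneL Y 25.01 (X 52) yaw 0.07 res 0.13
stoneR Y -25.05 (X 52) yaw -0.03 res 0.14
jawL Y 28.00 (X 82) yaw -47.81 res 2.28
jawR Y -27.14 (X 81) yaw 30.86 res 1.66
jaw back 61 94.82
stone front 98 75.98
jaw thick 23.93451199956714
```

View pics/w4.png

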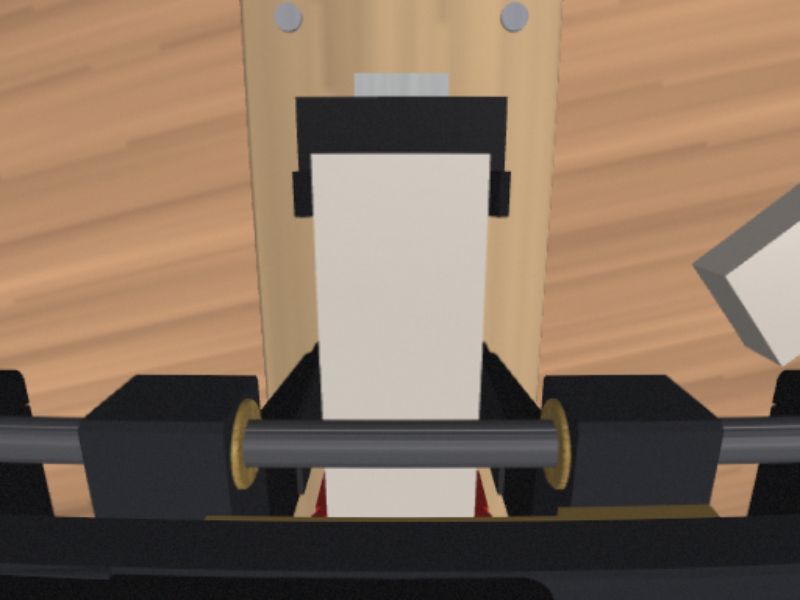

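The stone is centred on the jaw to about 0.3 mm: scaled columns are 296–507 for the jaw and 312–489 for the stone. Overlap on the fixed jaw is about 5 mm. Lowering gently.

Emit:
carry_out(moves=[{"dx":0.0008,"dy":0.0003,"dz":0.001,"twist":0},{"dx":0.0008,"dy":0.0003,"dz":0.002,"twist":0},{"dx":0.0008,"dy":0.0003,"dz":0.003,"twist":0},{"dx":0.0008,"dy":0.0003,"dz":0.004,"twist":0},{"dx":0.0008,"dy":0.0003,"dz":0.0045,"twist":0}])

```text
t: 6.9
eef_pos: [597.1, 164.4, 45.9]
tcp_rot: [3.141, 0.0, -0.221]
ft_force: [0.7, -0.3, -5.3]
opening: 0.527
```

Emit:
carry_out(moves=[{"dx":0,"dy":0,"dz":0.0005,"twist":0},{"dx":0,"dy":0,"dz":0.001,"twist":0},{"dx":0,"dy":0,"dz":0.0015,"twist":0},{"dx":0,"dy":0,"dz":0.002,"twist":0}])

```text
t: 7.3
eef_pos: [597.2, 164.4, 44.3]
tcp_rot: [-3.142, -0.0, -0.221]
ft_force: [-1.5, -0.5, 0.3]
opening: 0.522
```

```bash
python3 - <<'E'
from h import *
go(592.39,165.26,34.7,-12.7)
E
```

```text
t 7.3 [597.2 164.4  44.3] yaw -12.67 F [-1.5 -0.5  0.3] M [-0.08  0.06 -0.04] op 0.5217
dx -4.9 dy 0.2 dz 9.6 twist 0.03
```

Emit:
carry_out(moves=[{"dx":0,"dy":0,"dz":0.0003,"twist":0},{"dx":0,"dy":0,"dz":0.0006,"twist":0},{"dx":0,"dy":0,"dz":0.001,"twist":0}])

```text
t: 7.6
eef_pos: [597.2, 164.5, 43.4]
tcp_rot: [-3.141, -0.0, -0.221]
ft_force: [-2.8, 0.6, 1.8]
opening: 0.528
```

Emit:
carry_out(moves=[{"dx":0,"dy":0,"dz":0.0003,"twist":0},{"dx":0,"dy":0,"dz":0.0006,"twist":0},{"dx":0,"dy":0,"dz":0.001,"twist":0}])

```text
t: 7.9
eef_pos: [597.1, 164.4, 42.1]
tcp_rot: [3.142, -0.0, -0.221]
ft_force: [-2.8, 1.2, 2.0]
opening: 0.525
```

```bash
python3 - <<'E'
from h import *
go(592.39,165.26,34.7,-12.7)
E
```

```text
t 7.9 [597.1 164.4  42.1] yaw -12.67 F [-2.8  1.2  2. ] M [ 0.11  0.14 -0.01] op 0.5251
dx -4.8 dy 0.2 dz 7.4 twist 0.03
```

Emit:
carry_out(moves=[{"dx":0,"dy":0,"dz":0.0005,"twist":0},{"dx":0,"dy":0,"dz":0.001,"twist":0},{"dx":0,"dy":0,"dz":0.0015,"twist":0}])

```text
t: 8.2
eef_pos: [597.2, 164.4, 40.5]
tcp_rot: [3.141, 0.0, -0.221]
ft_force: [-3.5, 1.1, 1.6]
opening: 0.525
```

```bash
cat >> m.py <<'E'
def tilt(save=None):
    s=state();t=s["eef_pos"];b=s["tcp_rot"][2];i=camera_info("wrist");p,d=read_camera("wrist")
    if save: cv2.imwrite(save,cv2.resize(p[:,:,::-1],(800,600)))
    R=np.array(i["R"]);c=-R.T@np.array(i["t"])
    u,v=np.meshgrid(range(220,292,3),list(range(104,260,3))+list(range(305,326,3)));u=u.ravel();v=v.ravel()
    n=cv2.undistortPoints(np.c_[u,v].astype(float).reshape(-1,1,2),i["mtx"],np.array(i["dist_coeffs"]))[:,0]
    Q=c+(np.c_[n,np.ones(len(n))]*d[v,u][:,None])@R-t
    k=abs(Q[:,2]-20)<12;Q=Q[k]
    X=Q[:,:2]@[np.cos(b),np.sin(b)];Y=Q[:,:2]@[-np.sin(b),np.cos(b)]
    A=np.c_[X,Y,np.ones(len(X))];w=np.linalg.lstsq(A,Q[:,2]+t[2],rcond=None)[0]
    print("stone top: tilt %.2f deg roll %.2f z@tcp %.2f  z@-75 %.1f z@+75 %.1f n %d X %.0f..%.0f"%(np.degrees(np.arctan(w[0])),np.degrees(np.arctan(w[1])),w[2],w[2]-74*w[0],w[2]+76*w[0],len(X),X.min(),X.max()))
    V=cv2.GaussianBlur(cv2.cvtColor(p,cv2.COLOR_RGB2HSV)[...,2].astype(float),(0,0),.7);Sy=cv2.Sobel(V,-1,0,1)
    for nm,a,e,sg,z in(("jaw back",45,85,-1,40),("stone front",86,108,1,w[2]+76*w[0])):
        vv=a+np.argmax(sg*Sy[a:e,256]);q=ray(i,[(256,vv)],z)[0]-t;print(nm,vv,round(float(q[:2]@[np.cos(b),np.sin(b)]),2))
E
python3 - <<'E'
from m import *
go(592.39,165.26,34.7,-12.7)
tilt('pics/w5.png')
E
```

```text
t 8.2 [597.2 164.4  40.5] yaw -12.67 F [-3.5  1.1  1.6] M [0.16 0.19 0.03] op 0.5246
dx -4.8 dy 0.2 dz 5.8 twist 0.03
stone top: tilt 3.40 deg roll 0.23 z@tcp 60.58  z@-75 56.2 z@+75 65.1 n 1410 X -41..73
jaw back 60 94.08
stone front 96 76.75
```

View pics/w5.png

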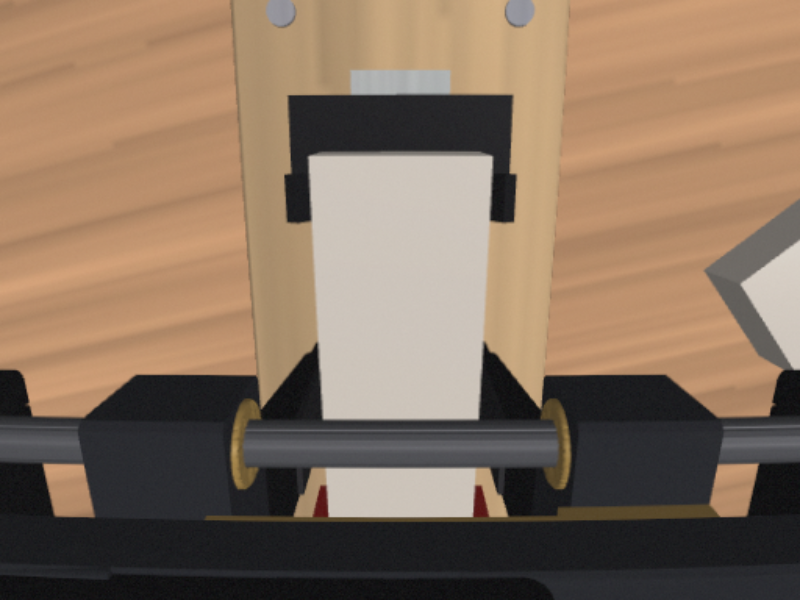

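The stone now tilts 3.4°, with its left end about 31 mm up inside the red jaw and its right end resting on the fixed jaw. Now pushing back towards the red jaw in small steps.

Emit:
carry_out(moves=[{"dx":-0.0006,"dy":0,"dz":0.0002,"twist":0},{"dx":-0.0012,"dy":0,"dz":0.0002,"twist":0},{"dx":-0.0018,"dy":0,"dz":0.0002,"twist":0},{"dx":-0.0024,"dy":0,"dz":0.0002,"twist":0},{"dx":-0.003,"dy":0,"dz":0.0002,"twist":0}])

```text
t: 8.75
eef_pos: [594.5, 165.0, 40.4]
tcp_rot: [-3.142, -0.001, -0.221]
ft_force: [3.5, -2.0, -2.8]
opening: 0.526
```

Emit:
carry_out(moves=[{"dx":-0.0005,"dy":0,"dz":0,"twist":0},{"dx":-0.001,"dy":0,"dz":0,"twist":0},{"dx":-0.0015,"dy":0,"dz":0,"twist":0},{"dx":-0.0015,"dy":0,"dz":0,"twist":0}])

```text
t: 9.15
eef_pos: [593.3, 165.3, 40.4]
tcp_rot: [-3.141, -0.001, -0.221]
ft_force: [5.1, -2.3, -4.9]
opening: 0.524
```

```bash
python3 - <<'E'
from m import *
go(592.39,165.26,34.7,-12.7)
tilt()
E
```

```text
t 9.2 [593.3 165.3  40.4] yaw -12.67 F [ 5.1 -2.3 -4.9] M [-0.28 -1.1   0.  ] op 0.5238
dx -0.9 dy 0.2 dz 5.7 twist 0.03
stone top: tilt 3.43 deg roll 0.11 z@tcp 60.43  z@-75 56.0 z@+75 65.0 n 1409 X -40..73
jaw back 51 98.2
stone front 96 76.73
```

Emit:
carry_out(moves=[{"dx":-0.0005,"dy":0,"dz":0,"twist":0},{"dx":-0.001,"dy":0,"dz":0,"twist":0},{"dx":-0.0015,"dy":0,"dz":0,"twist":0},{"dx":-0.002,"dy":0,"dz":0,"twist":0}])

```text
t: 9.6
eef_pos: [591.9, 165.6, 40.4]
tcp_rot: [-3.141, -0.002, -0.221]
ft_force: [7.8, -2.7, -5.9]
opening: 0.527
```

Emit:
carry_out(moves=[{"dx":-0.0005,"dy":0,"dz":0,"twist":0},{"dx":-0.001,"dy":0,"dz":0,"twist":0},{"dx":-0.001,"dy":0,"dz":0,"twist":0}])

```text
t: 9.9
eef_pos: [591.3, 165.8, 40.5]
tcp_rot: [-3.141, -0.003, -0.221]
ft_force: [9.6, -2.0, -5.8]
opening: 0.528
```

```bash
python3 - <<'E'
from m import *
go(592.39,165.26,34.7,-12.7)
tilt("pics/w6.png")
E
```

```text
t 9.9 [591.3 165.8  40.5] yaw -12.67 F [ 9.6 -2.  -5.8] M [-0.55 -1.76  0.05] op 0.5285
dx 1.2 dy 0.2 dz 5.8 twist 0.03
stone top: tilt 3.49 deg roll 0.13 z@tcp 60.58  z@-75 56.1 z@+75 65.2 n 1414 X -41..73
jaw back 47 100.07
stone front 97 76.27
```

Emit:
carry_out(moves=[{"dx":-0.0005,"dy":0,"dz":0,"twist":0},{"dx":-0.001,"dy":0,"dz":0,"twist":0},{"dx":-0.0015,"dy":0,"dz":0,"twist":0},{"dx":-0.0015,"dy":0,"dz":0,"twist":0}])

```text
t: 10.35
eef_pos: [590.3, 166.0, 40.6]
tcp_rot: [-3.141, -0.004, -0.221]
ft_force: [11.3, -3.7, -6.4]
opening: 0.523
```

```bash
python3 - <<'E'
from m import *
go(592.39,165.26,34.7,-12.7)
tilt()
E
```

```text
t 10.3 [590.3 166.   40.6] yaw -12.66 F [11.3 -3.7 -6.4] M [-0.79 -2.14  0.12] op 0.5233
dx 2.2 dy 0.3 dz 5.9 twist 0.04
stone top: tilt 3.56 deg roll 0.31 z@tcp 60.75  z@-75 56.1 z@+75 65.5 n 1410 X -40..73
jaw back 45 101.05
stone front 97 76.27
```

Emit:
carry_out(moves=[{"dx":-0.0004,"dy":0,"dz":0,"twist":0},{"dx":-0.0008,"dy":0,"dz":0,"twist":0},{"dx":-0.0008,"dy":0,"dz":0.0005,"twist":0},{"dx":-0.0008,"dy":0,"dz":0.001,"twist":0}])

```text
t: 10.8
eef_pos: [589.9, 166.1, 40.1]
tcp_rot: [-3.141, -0.005, -0.221]
ft_force: [11.7, -4.3, -0.3]
opening: 0.525
```

```bash
python3 - <<'E'
from m import *
go(592.39,165.26,34.7,-12.7)
tilt()
E
```

```text
t 10.8 [589.9 166.1  40.1] yaw -12.66 F [11.7 -4.3 -0.3] M [-0.82 -1.75  0.17] op 0.5250
dx 2.6 dy 0.3 dz 5.4 twist 0.04
stone top: tilt 3.28 deg roll 0.11 z@tcp 60.18  z@-75 55.9 z@+75 64.5 n 1411 X -40..73
jaw back 45 100.97
stone front 97 76.26
```

Emit:
carry_out(moves=[{"dx":0,"dy":0,"dz":0.0004,"twist":0},{"dx":0,"dy":0,"dz":0.0008,"twist":0},{"dx":0,"dy":0,"dz":0.0012,"twist":0}])

```text
t: 11.15
eef_pos: [590.1, 166.2, 39.2]
tcp_rot: [-3.14, -0.005, -0.221]
ft_force: [11.1, -3.4, 1.2]
opening: 0.529
```

```bash
python3 - <<'E'
from m import *
go(592.39,165.26,34.7,-12.7)
tilt()
E
```

```text
t 11.2 [590.1 166.2  39.2] yaw -12.68 F [11.1 -3.4  1.2] M [-0.53 -1.76  0.14] op 0.5289
dx 2.4 dy 0.5 dz 4.5 twist 0.02
stone top: tilt 3.22 deg roll 0.22 z@tcp 59.33  z@-75 55.2 z@+75 63.6 n 1412 X -40..73
jaw back 45 100.81
stone front 98 75.81
```

Emit:
carry_out(moves=[{"dx":0,"dy":0,"dz":0.0004,"twist":0},{"dx":0,"dy":0,"dz":0.0008,"twist":0},{"dx":0,"dy":0,"dz":0.0012,"twist":0},{"dx":0,"dy":0,"dz":0.0015,"twist":0}])

```text
t: 11.6
eef_pos: [590.1, 166.3, 37.8]
tcp_rot: [-3.14, -0.005, -0.221]
ft_force: [11.4, -3.4, 1.1]
opening: 0.527
```

```bash
python3 - <<'E'
from m import *
go(592.39,165.26,34.7,-12.7)
tilt()
E
```

```text
t 11.6 [590.1 166.3  37.8] yaw -12.68 F [11.4 -3.4  1.1] M [-0.5  -1.62  0.06] op 0.5268
dx 2.4 dy 0.6 dz 3.1 twist 0.02
stone top: tilt 2.65 deg roll 0.23 z@tcp 57.93  z@-75 54.5 z@+75 61.5 n 1410 X -40..73
jaw back 45 100.59
stone front 97 76.25
```

Emit:
carry_out(moves=[{"dx":0,"dy":0,"dz":0.0004,"twist":0},{"dx":0,"dy":0,"dz":0.0008,"twist":0},{"dx":0,"dy":0,"dz":0.0012,"twist":0},{"dx":0,"dy":0,"dz":0.0016,"twist":0}])

```text
t: 12.05
eef_pos: [590.0, 166.4, 36.2]
tcp_rot: [-3.14, -0.005, -0.221]
ft_force: [10.2, -2.1, 3.4]
opening: 0.522
```

Emit:
carry_out(moves=[{"dx":0,"dy":0,"dz":0.0003,"twist":0},{"dx":0,"dy":0,"dz":0.0006,"twist":0},{"dx":0,"dy":0,"dz":0.001,"twist":0}])

```text
t: 12.35
eef_pos: [589.9, 166.4, 35.2]
tcp_rot: [-3.14, -0.005, -0.221]
ft_force: [10.6, -3.5, 2.2]
opening: 0.525
```

```bash
python3 - <<'E'
from m import *
go(592.39,165.26,34.7,-12.7)
tilt()
E
```

```text
t 12.3 [589.9 166.4  35.2] yaw -12.69 F [10.6 -3.5  2.2] M [-0.46 -1.44  0.04] op 0.5252
dx 2.7 dy 0.5 dz 0.5 twist 0.01
stone top: tilt 0.57 deg roll 0.09 z@tcp 55.43  z@-75 54.7 z@+75 56.2 n 1410 X -39..73
jaw back 47 99.32
stone front 95 77.18
```

Emit:
carry_out(moves=[{"dx":0.0003,"dy":0,"dz":0.0004,"twist":0},{"dx":0.0006,"dy":0,"dz":0.0008,"twist":0},{"dx":0.001,"dy":0,"dz":0.001,"twist":0},{"dx":0.001,"dy":0,"dz":0.001,"twist":0}])

```text
t: 12.8
eef_pos: [590.0, 166.4, 34.6]
tcp_rot: [-3.14, -0.003, -0.221]
ft_force: [4.6, -1.8, 9.6]
opening: 0.526
```

```bash
python3 - <<'E'
from m import *
go(592.39,165.26,34.7,-12.7)
tilt()
E
```

```text
t 12.8 [590.  166.4  34.6] yaw -12.68 F [ 4.6 -1.8  9.6] M [-0.35 -0.48  0.  ] op 0.5259
dx 2.6 dy 0.6 dz -0.1 twist 0.02
stone top: tilt -0.01 deg roll 0.16 z@tcp 54.79  z@-75 54.8 z@+75 54.8 n 1412 X -38..73
jaw back 49 98.28
stone front 94 77.61
```

Emit:
carry_out(moves=[{"dx":0.0004,"dy":0,"dz":0.0002,"twist":0},{"dx":0.0008,"dy":0,"dz":0.0003,"twist":0},{"dx":0.0008,"dy":0,"dz":0.0004,"twist":0},{"dx":0.0008,"dy":0,"dz":0.0004,"twist":0}])

```text
t: 13.25
eef_pos: [589.9, 166.3, 34.6]
tcp_rot: [-3.141, -0.002, -0.221]
ft_force: [-0.8, -1.0, 15.8]
opening: 0.526
```

```bash
python3 - <<'E'
from m import *
go(592.39,165.26,34.7,-12.7)
tilt()
E
```

```text
t 13.2 [589.9 166.3  34.6] yaw -12.68 F [-0.8 -1.  15.8] M [-0.13  0.3  -0.  ] op 0.5263
dx 2.6 dy 0.5 dz -0.1 twist 0.02
stone top: tilt -0.02 deg roll 0.11 z@tcp 54.85  z@-75 54.9 z@+75 54.8 n 1410 X -39..73
jaw back 52 96.96
stone front 94 77.65
```

Emit:
carry_out(moves=[{"dx":0,"dy":0,"dz":-0.0003,"twist":0},{"dx":0,"dy":0,"dz":-0.0006,"twist":0},{"dx":0.0002,"dy":0,"dz":-0.001,"twist":0},{"dx":0.0004,"dy":0,"dz":-0.001,"twist":0}])

```text
t: 13.7
eef_pos: [590.0, 166.3, 34.6]
tcp_rot: [-3.141, -0.001, -0.221]
ft_force: [0.5, 1.7, 9.0]
opening: 0.526
```

Emit:
carry_out(moves=[{"dx":0,"dy":0,"dz":0.0003,"twist":0},{"dx":0,"dy":0,"dz":0.0007,"twist":0},{"dx":0,"dy":0,"dz":0.001,"twist":0},{"dx":0,"dy":0,"dz":0.001,"twist":0}])

```text
t: 14.1
eef_pos: [590.0, 166.3, 34.6]
tcp_rot: [-3.141, -0.001, -0.221]
ft_force: [-3.1, -0.3, 19.4]
opening: 0.522
```

```bash
python3 - <<'E'
from m import *
go(592.39,165.26,34.7,-12.7)
tilt()
E
```

```text
t 14.1 [590.  166.3  34.6] yaw -12.68 F [-3.1 -0.3 19.4] M [ 0.03  0.57 -0.04] op 0.5217
dx 2.6 dy 0.5 dz -0.1 twist 0.02
stone top: tilt 0.01 deg roll 0.19 z@tcp 54.82  z@-75 54.8 z@+75 54.8 n 1411 X -39..73
jaw back 83 83.07
stone front 94 77.66
```

Emit:
carry_out(moves=[{"dx":-0.0002,"dy":0,"dz":-0.0006,"twist":0},{"dx":-0.0004,"dy":0,"dz":-0.0012,"twist":0},{"dx":-0.0005,"dy":0,"dz":-0.0018,"twist":0},{"dx":-0.0005,"dy":0,"dz":-0.0018,"twist":0}])

```text
t: 14.55
eef_pos: [590.1, 166.2, 34.7]
tcp_rot: [-3.141, -0.002, -0.221]
ft_force: [6.9, 0.7, 1.0]
opening: 0.52
```

Emit:
carry_out(grip=0.075, moves=[{"dx":0,"dy":0,"dz":0,"twist":0},{"dx":0,"dy":0,"dz":0,"twist":0},{"dx":0,"dy":0,"dz":0,"twist":0},{"dx":0,"dy":0,"dz":0,"twist":0},{"dx":0,"dy":0,"dz":0,"twist":0}])

```text
t: 15.05
eef_pos: [589.0, 166.1, 34.4]
tcp_rot: [3.141, 0.0, -0.221]
ft_force: [1.2, 0.2, 0.8]
opening: 0.786
```

```bash
python3 - <<'E'
from m import *
go(592.39,165.26,34.7,-12.7)
tilt()
E
```

```text
t 15.1 [589.  166.1  34.4] yaw -12.68 F [1.2 0.2 0.8] M [ 0.02 -0.    0.03] op 0.7864
dx 3.4 dy 0.1 dz -0.3 twist 0.02
stone top: tilt 0.05 deg roll 0.18 z@tcp 54.87  z@-75 54.8 z@+75 54.9 n 1411 X -39..74
jaw back 55 95.61
stone front 92 78.54
```

Released, and the stone lies flat and home. Lifting straight up, then backing off for a check.

Emit:
carry_out(moves=[{"dx":0,"dy":0,"dz":-0.01,"twist":0},{"dx":0,"dy":0,"dz":-0.03,"twist":0},{"dx":0,"dy":0,"dz":-0.07,"twist":0},{"dx":0,"dy":0,"dz":-0.12,"twist":0},{"dx":0,"dy":0,"dz":-0.17,"twist":0}])

```text
t: 15.6
eef_pos: [588.8, 166.1, 206.9]
tcp_rot: [3.141, 0.0, -0.221]
ft_force: [0.8, 0.3, -0.1]
opening: 0.785
```

Emit:
carry_out(moves=[{"dx":-0.03,"dy":0.03,"dz":0,"twist":0},{"dx":-0.06,"dy":0.06,"dz":0,"twist":0},{"dx":-0.06,"dy":0.09,"dz":0,"twist":0},{"dx":-0.06,"dy":0.09,"dz":0,"twist":0}])

```text
t: 16.0
eef_pos: [509.9, 89.5, 205.8]
tcp_rot: [3.141, -0.001, -0.223]
ft_force: [0.2, 0.2, 0.3]
opening: 0.789
```

```bash
python3 - <<'E'
from m import *
go(592.39,165.26,34.7,-12.7)
i=camera_info("wrist");p,d=read_camera("wrist");cv2.imwrite("pics/w7.png",cv2.resize(p[:,:,::-1],(800,600)))
for b in blobs(white(p),i,55,800): print(b)
p,_=read_camera("top");
for b in blobs(white(p),camera_info("top"),25,200): print(b)
E
```

```text
t 16.0 [509.9  89.5 205.8] yaw -12.77 F [0.2 0.2 0.3] M [ 0.09  0.02 -0.03] op 0.7890
dx 63.8 dy -92.1 dz 171.1 twist -0.07
((126, 29, 72, 162), 591.8, 161.0, 149.6, 60.0, -12.7)
((291, 0, 150, 116), 607.6, -34.1, 137.2, 45.6, -63.49)
((406, 224, 34, 52), 368.6, -488.2, 148.8, 50.0, 23.17)
((246, 153, 51, 38), 608.6, -44.8, 148.3, 48.9, -63.34)
((191, 152, 21, 22), 636.8, 161.5, 66.5, 50.9, -12.8)
((329, 96, 28, 50), 759.3, -261.9, 148.3, 49.2, -18.04)
```

View pics/w7.png

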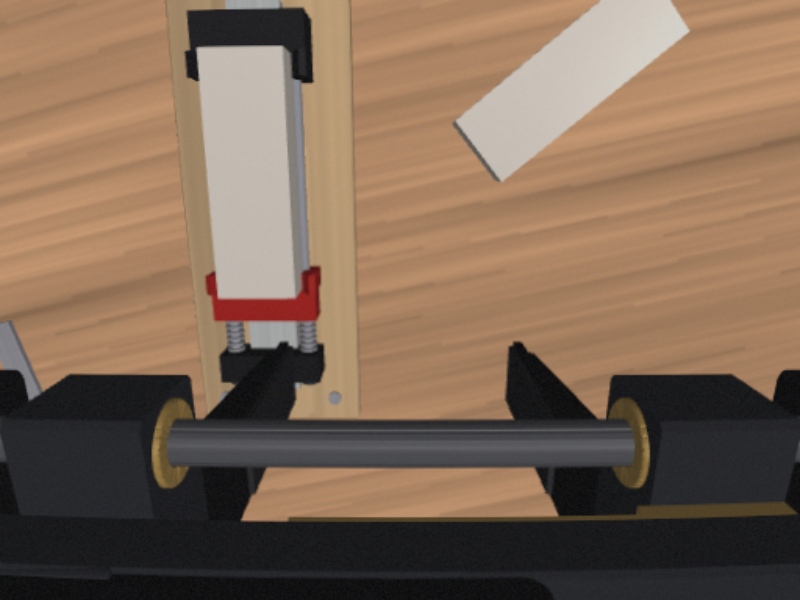

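The final view shows the stone (250,170) flat between the fixed jaw (top at about v=45) and the compressed red jaw (v≈300). It is inside the cheeks and the gripper is clear of it. Handing in.

```bash
python3 -c "
from cell import *
print(job_done())"
```

```text
the job is handed in; nothing more can be done
None
```

The white stone nearest the base is loaded, pressed home in the holder and released. The job was handed in at about 16 s of the 72 s allowed, and it reports no verdict.

**How it went:**
- I held the stone at its middle and tipped it by resting its far end on the fixed jaw. That let the other end down into the red jaw.
- I pushed the red jaw back to roughly 4.5–5 mm, estimated from the spring force, with at most about 12.5 N.
- I rocked the far end down past the fixed jaw, pressed with about 24 N on the seat, eased off and opened the fingers.

**Last checks:**
- **Stone:** after release it was flat to within 0.2°, with its top at 54.8 mm; fully home is 55 mm.
- **Position:** its centre was about 4 mm off across the holder and its width read 60 mm rather than 50. I put both down to the visible side face being counted in the outline. The final picture shows the stone between the cheeks with the red jaw pushed back.
- **Robot:** it was clear of everything, with forces near zero.
- **Other items:** the three white look-alike stones had not moved. I did not re-measure the brown stone, chisel, honing guide or spray bottle, but the arm never went near them.

During loading, the camera's reading of the stone's position along the holder drifted by 1–2 mm and misread once, so I relied on force, height and tilt there.

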